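# Scrape the broken saucer off the rocking pan

## Robot

A 6-joint arm with a two-finger parallel gripper is mounted at the origin on the work surface. World frame = base frame: x ahead of the robot, y to its left, z up, the work surface at z = 0. Lengths are in m, angles in rad, forces in N, time in s.
With the tool pointing down it reaches from about 0.35 to 0.775 m from the base axis. Payload 7.3 kg.
Tool frame: the origin (TCP) lies at the very end of the fingers, on their centre line; the grasp point (between the pads) lies 19 mm behind it; z points along the fingers, y is the line along which they close (so a half turn about z gives the same grasp; the last joint's range is limited). The gripper opens to 92 mm and grips with 3 to 60 N. Pads are 19 mm wide; open, the fingers measure 130 mm over their backs; the gripper's body (75 mm by 190 mm) begins 47 mm behind the grasp point.
Start: joints at [1.122, 0.342, 1.524, -0, 1.275, -0.146], TCP at [0.157, 0.501, 0.227] pointing down, gripper open.
Joint ranges: [-2.53, 2.53], [-0.77, 2.02], [0.04, 2.7], [-1, 4.14], [0.28, 2.66], [-3.11, 3.11]. Speed limits (rad/s): [2.57, 2.57, 3.14, 3.14, 3.14, 3.14].

## Interface

Orientations are given as a unit quaternion [w, x, y, z].
In Python, from plant import * gives the robot as it stands.
- The arm moves only by the tool servo_tool, never from a script. Its argument "steps" is a list of rows, each a list of 3 entries, a list of its own where there are three numbers: the shift along the tool's x, y, z in mm, then the turn, a rotation vector about the tool's x, y, z in rad, then the finger opening in mm, from 0 to 91.8. In form: [[[tx, ty, tz], [wx, wy, wz], jaw], ...]. A call has 1 to 10 rows; each row is the pose to reach, as a shift and turn from the pose commanded when the call began, along the tool's axes at that moment; what a row does not reach only later rows make up. A row lasts 1/8 s, in which the tool goes at most 62.5 mm and 10.7 degrees, less where a joint would pass 70% of its speed; a pose out of reach is approached as far as the arm can. A call with a gripper value outside its range is refused whole. The fingers move at their own pace and stop on an object; "squeeze" is the grip in N (left out, the last holds). Time passes only in rows, so rows that repeat a pose let the fingers close. It gives the time, the measured TCP pose, the force, the opening and the grip force at its end, in the units of the state.
- read_state(): the state, without advancing time (a new reading comes with each control period).
- capture(name): name is "side" or "top" or "wrist"; returns a dict with "img" (480x640x3 uint8, red, green, blue), "fx", "fy", "cx", "cy" (pixels), "cam_to_world" (4x4, takes a point from camera to world coordinates); the wrist camera has in their place "hand_eye" (4x4, takes a point from camera to tool coordinates, whose origin is the TCP and whose axes are the flange's). Camera axes: x right, y up, looking along -z (the intrinsics and any distortion apply to the point x, -y, -z); pixel columns grow to the right and rows downward; lengths in m; the calibration is good to about 2 mm. A picture is of the moment at which its call begins: read the wrist's pose just before it. There is no depth.
- job_done(): hands the job in; it is judged then, once.
Trained networks look in a picture, given as the dict that the camera call returned (one of the last four; its "shot" number tells which), for a name from the list of things; names that differ only in an ending like _2 or _b are one class to them, and where a whole thing is asked for, a point or a joint stands for the part that bears it (a point fixed in the world has none). Each returns a list of dicts, best first, with "conf" (0 to 1); they miss things now and then, are a little off and sometimes report something else, mostly with a low value. They report only what shows in the picture. A call takes as long as a camera call. They do not tell look-alikes from the thing itself.
- look_for(label, picture): "bbox" ([left, top, width, height] in pixels, round what is visible of it).
- outline_of(label, picture): "region" (480x640 bool, what is visible of it) and "bbox" ([left, top, width, height] in pixels, round what is visible of it).
- landmark_of(label, picture): "at" ([row, column] in pixels: a listed point, or the origin of a listed thing).
The state is a dict: "time_s": time; "q": joint angles; "qd": joint speeds; "joint_torque": joint torques, N m; "eef_pos": TCP position; "tcp_rot": TCP orientation; "wrist_force": force on the tool from outside, world axes, zero at the start; "torque": the same for the moment, N m; "width": finger opening in m; "grip_force": force on a finger pad.
Only numpy, scipy, OpenCV 4.12 (cv2) and the standard library are available. Lean on these libraries where they do the work, as an engineer would, in place of code of your own. Each camera call takes 0.05 s, during which the arm holds its last target. There are 200 camera calls.

## Task

Take the scraper block from its holder cup and wipe the saucer sherds off the sprung white pan into the red waste tray: set its rubber edge down at the pan's end away from the tray and draw it along to the tray end, keeping it pressed on the rocking pan with about 10 N all the way and never over 20 N. All five sherds must end in the red tray, and the scraper must stand upright in its holder cup again, its block resting on the rim, let go. The sherds are sharp, so move them with the scraper only, never with the fingers, and leave everything else on the counter where it is.

Things in the scene. Friction and masses are not known exactly. Their poses are not given: they have to be found in the camera images.
- pan: white sorting pan 165 (x) by 220 (y) mm; origin: centre of its top face, 80 mm up, z up. Steel rims 14 mm high along both x sides, 153 mm between them; y ends open. Spring-mounted, rocks about its x axis (to 0.25 rad): gives 0.13 mm per N when pressed at the middle, about 1 mm per N 80 to 90 mm from it, so under a steady press the surface height changes all along
- tray_in (a point): centre of the inner floor (5 mm up) of the fixed red plastic waste tray, 180 (pan x) by 130 (pan y) mm, walls 4 mm thick, 40 mm high. It stands at one y end of the pan, centre 163 mm from the pan centre, its near wall just under the pan end; axes as the pan's
- keepbox: brown cardboard box of the same size as the red tray, fixed at the pan's other end, holding clean blue cups; origin at the centre of its underside. It may be at either end, the tray at the other.
- holder: blue holder cup, fixed: open-topped box 162 (x) by 40 (y) mm outside, 138 by 30 mm inside, 50 mm high, floor 5 mm, on a 180 by 75 mm foot; origin at the centre of its underside. The scraper's rubber edge hangs inside and the ends of its block rest on the holder's end walls, so the scraper's origin is 50 mm up
- scraper: scraper block, 0.27 kg, upright in the holder, axes as the holder's. Yellow block 150 (x) by 24 (y) by 30 mm high, origin at the centre of its underside, z up; black handle on it 60 (x) by 28 (y) mm, from 30 to 108 mm over the origin: grip it across 28 mm. A black rubber wiping edge 130 by 8 mm is clamped under the block; it stands out 18 to 42 mm below the origin, not known how far
- sherd0: terracotta sherd of a broken saucer, irregular slab about 28x20x8 mm, 12 g, loose on the pan; origin at the centre of its underside
- sherd1: terracotta sherd of a broken saucer, irregular slab about 24x22x9 mm, 12 g, loose on the pan; origin at the centre of its underside
- sherd2: terracotta sherd of a broken saucer, irregular slab about 30x18x7 mm, 12 g, loose on the pan; origin at the centre of its underside
- sherd3: terracotta sherd of a broken saucer, irregular slab about 22x20x10 mm, 12 g, loose on the pan; origin at the centre of its underside
- sherd4: terracotta sherd of a broken saucer, irregular slab about 26x21x8 mm, 12 g, loose on the pan; origin at the centre of its underside
- bottle: green glass bottle, 60 mm diameter, 190 mm high, bystander; origin at its underside
- can: drinks can, 66 mm diameter, 115 mm high, bystander; origin at its underside
- tumbler: glass tumbler, 68 mm diameter, 90 mm high, bystander; origin at its underside
- tape: roll of orange tape lying flat, 90 mm diameter, 48 mm high, bystander; origin at its underside
- spoon: steel spoon lying on the counter, bystander
- brush: wooden brush lying on the counter, bystander
Not all that is in view belongs to the job. Leave any orange or yellow look-alike of the holder alone.

How it is judged:
On the way, in this order (a step that is already met when the one before it is completed fails the run):
1. the scraper is pressed on the pan (over 5 N) near the end away from the tray (scraper over 220 mm from the tray's centre, level distance) (contact force between scraper and pan above 5 N and horizontal distance between scraper and tray_in above 0.22 m), for 0.1 s.
2. the scraper is pressed on the pan (over 5 N) around the pan's middle (140 to 186 mm from the tray's centre) (contact force between scraper and pan above 5 N and horizontal distance between scraper and tray_in between 0.14 and 0.186 m), for 0.1 s.
3. the scraper is pressed on the pan (over 5 N) near the tray end (under 120 mm from the tray's centre) (contact force between scraper and pan above 5 N and horizontal distance between scraper and tray_in below 0.12 m), for 0.1 s.
At the end, for the whole second after the job is handed in: All five sherds at rest in the red tray (origins within 88 mm in x, 63 mm in y of its centre, below 40 mm); the scraper at rest on its holder: origin 44 to 56 mm high, within 20 mm of the holder centre, within 0.2 rad of upright and of the holder's direction (x of sherd0 in the frame of tray_in between -0.088 and 0.088 m and y of sherd0 in the frame of tray_in between -0.063 and 0.063 m and height (world z) of each of sherd0, sherd1, sherd2, sherd3, sherd4 below 0.04 m and linear speed of each of sherd0, sherd1, sherd2, sherd3, sherd4, scraper below 0.03 m/s and x of sherd1 in the frame of tray_in between -0.088 and 0.088 m and y of sherd1 in the frame of tray_in between -0.063 and 0.063 m and x of sherd2 in the frame of tray_in between -0.088 and 0.088 m and y of sherd2 in the frame of tray_in between -0.063 and 0.063 m and x of sherd3 in the frame of tray_in between -0.088 and 0.088 m and y of sherd3 in the frame of tray_in between -0.063 and 0.063 m and x of sherd4 in the frame of tray_in between -0.088 and 0.088 m and y of sherd4 in the frame of tray_in between -0.063 and 0.063 m and horizontal distance between scraper and holder below 0.02 m and height (world z) of scraper between 0.044 and 0.056 m and angle between scraper's own z axis and vertical below 0.2 rad and angle between the x axis of scraper and the x axis of holder, either way round below 0.2 rad); the robot touches nothing.
It fails at once if the scraper presses on the pan with over 20 N (contact force between scraper and pan above 20 N).
It fails at once if the fingers touch a sherd (contact force between the fingers and sherd0 above 0.5 N or contact force between the fingers and sherd1 above 0.5 N or contact force between the fingers and sherd2 above 0.5 N or contact force between the fingers and sherd3 above 0.5 N or contact force between the fingers and sherd4 above 0.5 N).
It fails at once if a bystander is moved by over 25 mm (distance of any of bottle, can, tumbler, tape, spoon, brush from where it was at the start of the episode above 0.025 m).
It fails at once if the box of clean cups is struck (over 5 N), or a sherd falls into it (contact force between any of the arm, the fingers, scraper and keepbox above 5 N or (x of sherd0 in the frame of keepbox between -0.088 and 0.088 m and y of sherd0 in the frame of keepbox between -0.063 and 0.063 m and height (world z) of sherd0 below 0.05 m) or (x of sherd1 in the frame of keepbox between -0.088 and 0.088 m and y of sherd1 in the frame of keepbox between -0.063 and 0.063 m and height (world z) of sherd1 below 0.05 m) or (x of sherd2 in the frame of keepbox between -0.088 and 0.088 m and y of sherd2 in the frame of keepbox between -0.063 and 0.063 m and height (world z) of sherd2 below 0.05 m) or (x of sherd3 in the frame of keepbox between -0.088 and 0.088 m and y of sherd3 in the frame of keepbox between -0.063 and 0.063 m and height (world z) of sherd3 below 0.05 m) or (x of sherd4 in the frame of keepbox between -0.088 and 0.088 m and y of sherd4 in the frame of keepbox between -0.063 and 0.063 m and height (world z) of sherd4 below 0.05 m)).
It also fails if it takes over 72 s, if anything falls off the work surface, if the arm or the gripper's body presses on something with over 40 N, if the wrist force passes 120 N, or if a joint passes its speed limit or range.

## Working session

There is one attempt and no reset: what is moved stays moved. The work goes in short steps, Python scripts to look and compute and a tool call to move; the robot and the scene stay as the last step left them, time stands still between calls to the robot, and variables do not carry over. Pictures are saved under pics/ and viewed, at most 10 in all, crops included, and the job is handed in when it is done.

Besides the shell and the picture viewer there is one more tool, called after "Emit:" as name([rows], argument=value, ...), one row to a line, values as JSON. servo_tool: Moves the arm, as the interface text tells. Its arguments: {"type":"object","properties":{"steps":{"type":"array","items":{"type":"array"}},"squeeze":{"type":"number"}},"required":["steps"]}

```bash
mkdir -p pics
cat > h.py <<'E'
from plant import *
import numpy as np, cv2
from scipy.spatial.transform import Rotation as R
def ray(c,rc):
    r,cl=rc; d=np.array([(cl-c['cx'])/c['fx'],-(r-c['cy'])/c['fy'],-1.])
    M=np.array(c['cam_to_world']); return M[:3,3],M[:3,:3]@d
def at_z(c,rc,z):
    o,d=ray(c,rc); return o+d*(z-o[2])/d[2]
def proj(c,p):
    M=np.linalg.inv(np.array(c['cam_to_world'])); q=M[:3,:3]@np.array(p)+M[:3,3]
    return (c['cy']+c['fy']*(-q[1])/(-q[2]), c['cx']+c['fx']*q[0]/(-q[2]))
def save(c,n): cv2.imwrite('pics/'+n+'.png',cv2.cvtColor(c['img'],cv2.COLOR_RGB2BGR))
E
python3 - <<'E'
from h import *
s=read_state(); print({k:np.round(v,3) for k,v in s.items()})
for n in ['top','side']:
    c=capture(n); save(c,n+'0'); print(n,{k:c[k] for k in c if k not in('img',)})
    for l,z in [('pan',.08),('tray_in',.005),('keepbox',0),('holder',0),('scraper',.05)]+[('sherd%d'%i,.08) for i in range(5)]+[('bottle',0),('can',0),('tumbler',0),('tape',0)]:
        for d in landmark_of(l,c)[:2]: print(l,np.round(d['at'],1),round(d['conf'],2),np.round(at_z(c,d['at'],z),3))
E
```

```text
{'time_s': np.float64(0.0), 'q': array([ 1.122,  0.343,  1.525, -0.   ,  1.275, -0.146]), 'qd': array([-0.   , -0.001,  0.   ,  0.   , -0.002, -0.   ]), 'joint_torque': array([ 1.0000e-03, -4.3124e+01, -2.4422e+01,  7.2000e-02,  5.6000e-02,
       -0.0000e+00]), 'eef_pos': array([0.156, 0.501, 0.226]), 'tcp_rot': array([-0.   ,  0.151,  0.989, -0.001]), 'wrist_force': array([-0.445, -0.066, -0.042]), 'torque': array([-0.063, -0.005, -0.023]), 'grip_force': np.float64(0.0), 'width': np.float64(0.092)}
top {'fx': 476.25964083857116, 'fy': 476.25964083857116, 'cx': 314.9934046780212, 'cy': 234.38673142053332, 'cam_to_world': array([[ 1.71718395e-02,  9.94488423e-01, -1.03430671e-01,
         3.25343680e-01],
       [-9.99852467e-01,  1.70367412e-02, -2.18952604e-03,
        -8.58123093e-02],
       [-4.15336726e-04,  1.03453010e-01,  9.94634256e-01,
         1.69847353e+00],
       [ 0.00000000e+00,  0.00000000e+00,  0.00000000e+00,
         1.00000000e+00]]), 'shot': 1}
tray_in [233.3 316.2] 0.79 [ 0.505 -0.086  0.005]
keepbox [226.7 228. ] 0.77 [0.524 0.231 0.   ]
keepbox [229.9 272.9
[... 1723 characters left out ...]
75 0.08 ]
sherd1 [281.8 295.6] 0.61 [0.51  0.106 0.08 ]
sherd1 [275.3 309.2] 0.56 [0.479 0.075 0.08 ]
sherd2 [281.8 295.6] 0.61 [0.51  0.106 0.08 ]
sherd2 [275.3 309.2] 0.56 [0.479 0.075 0.08 ]
sherd3 [281.8 295.6] 0.61 [0.51  0.106 0.08 ]
sherd3 [275.3 309.2] 0.56 [0.479 0.075 0.08 ]
sherd4 [281.8 295.6] 0.61 [0.51  0.106 0.08 ]
sherd4 [275.3 309.2] 0.56 [0.479 0.075 0.08 ]
bottle [394.7 216.4] 0.59 [0.635 0.431 0.   ]
bottle [269.4 316.1] 0.48 [ 0.478 -0.033  0.   ]
can [186.  367.2] 0.75 [ 0.379 -0.468  0.   ]
can [281.3 309.8] 0.73 [0.487 0.019 0.   ]
tumbler [202.7 245.7] 0.97 [ 0.761 -0.297  0.   ]
tape [409.2 347.3] 0.63 [0.325 0.411 0.   ]
tape [254. 317.] 0.54 [ 0.487 -0.098  0.   ]
```

View pics/top0.png

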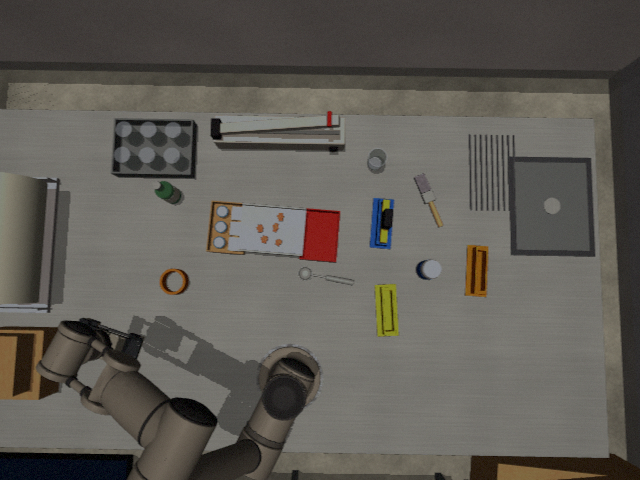

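View pics/side0.png

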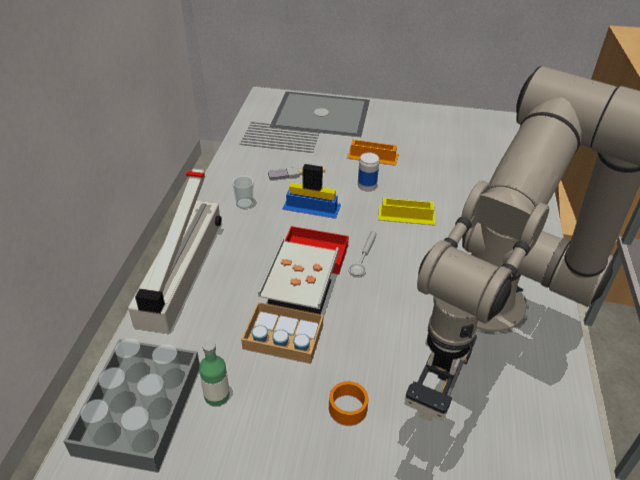

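Top view: the red tray (col 322, row 235) is at the pan's −y end, brown keepbox with cups (225, 228) at the +y end, and sherds lie at cols 260–282, rows 217–242. The blue holder with scraper is at (382, 222); the yellow and orange look-alikes are at (387, 310) and (477, 270). Side view agrees.

```bash
cat > seg.py <<'E'
from h import *
c=capture('top'); hsv=cv2.cvtColor(c['img'],cv2.COLOR_RGB2HSV)
def fit(m,z,name):
    m=cv2.morphologyEx(m.astype(np.uint8),cv2.MORPH_CLOSE,np.ones((3,3)))
    n,l,st,ce=cv2.connectedComponentsWithStats(m); k=1+np.argmax(st[1:,4])
    ys,xs=np.nonzero(l==k)
    P=np.array([at_z(c,(y+dy,x+dx),z)[:2] for y,x in zip(ys,xs) for dy,dx in((-.5,-.5),(.5,.5),(-.5,.5),(.5,-.5))])
    r=cv2.minAreaRect((P*1000).astype(np.float32)); print(name,st[k],np.round(r[0],1),np.round(r[1],1),'ang',round(r[2],2)); return r
H,S,V=[hsv[...,i].astype(int) for i in range(3)]
Y,X=np.mgrid[:480,:640]
def box(a,b,cc,d): return (X>=a)&(X<b)&(Y>=cc)&(Y<d)
fit(box(290,350,200,275)&((H<8)|(H>172))&(S>150)&(V>80),.04,'tray rim')
fit(box(365,400,190,255)&(H>100)&(H<125)&(S>120)&(V>40),.004,'holder foot')
fit(box(365,400,190,255)&(H>20)&(H<35)&(S>120)&(V>60),.08,'scraper yellow')
fit(box(230,310,195,265)&(S<40)&(V>150),.085,'pan')
fit(box(200,250,195,265)&(H>8)&(H<22)&(S>90)&(V>40),.04,'keepbox')
m=(box(245,303,205,255)&(H<20)&(S>80)).astype(np.uint8)
n,l,st,ce=cv2.connectedComponentsWithStats(m)
for i in range(1,n):
    if st[i,4]>8: print('sherd',st[i],np.round(at_z(c,ce[i][::-1],.084),3))
print(np.round(at_z(c,(218,387),.158),3))
E
python3 seg.py
```

```text
tray rim [ 300  209   40   53 1701] [ 497.3 -100.1] [127.2 184.5] ang 85.02
holder foot [370 198  22  51 555] [ 547.  -319.7] [ 76.  183.1] ang 85.98
scraper yellow [380 229   8  14  93] [ 493.8 -316.3] [48.2 27.4] ang 0.18
pan [290 215   1   1   1] [558.3   4.4] [3.5 3.4] ang 1.29
keepbox [206 201  39  53 792] [518.8 227.2] [136.7 185.4] ang 87.59
sherd [277 213   7   8  40] [0.553 0.038 0.084]
sherd [273 223   5   9  37] [0.516 0.055 0.084]
sherd [257 225   6   7  37] [0.512 0.107 0.084]
sherd [261 236   7   7  37] [0.475 0.091 0.084]
sherd [276 239   6   7  30] [0.465 0.043 0.084]
[ 0.543 -0.316  0.158]
```

```bash
cat >> h.py <<'E'
def down(yaw): # tool x = -(cos,sin), z down, y=(-sin,cos)
    c,s=np.cos(yaw),np.sin(yaw); return R.from_matrix(np.array([[-c,-s,0],[-s,c,0],[0,0,-1]]))
def move(p,yaw,s=None):
    s=s or read_state(); w,x,y,z=s['tcp_rot']; r=R.from_quat([x,y,z,w])
    print('shift',np.round(r.inv().apply(np.array(p)-s['eef_pos'])*1000,1),'turn',np.round((r.inv()*down(yaw)).as_rotvec(),4))
E
python3 - <<'E'
from h import *
move([.40,.25,.28],-.07); move([.53,-.31,.30],-.07)
E
```

```text
shift [-307.3 -167.1  -53.3] turn [ 0.      0.     -0.2328]
shift [-598.4 -662.9  -73.3] turn [ 0.      0.     -0.2328]
```

Emit:
servo_tool([
  [[-50,-28,-30],[0,0,-0.04],91],
  [[-100,-56,-53],[0,0,-0.08],91],
  [[-150,-84,-53],[0,0,-0.12],91],
  [[-205,-112,-53],[0,0,-0.16],91],
  [[-260,-140,-53],[0,0,-0.2],91],
  [[-307,-167,-55],[0,0,-0.233],91],
  [[-336,-217,-58],[0,0,-0.233],91],
  [[-365,-267,-60],[0,0,-0.233],91],
  [[-394,-317,-62],[0,0,-0.233],91],
  [[-423,-366,-64],[0,0,-0.233],91],
])

```text
time_s: 2.8
eef_pos: [0.4513, 0.0238, 0.291]
tcp_rot: [0.0, 0.035, 0.999, 0.0]
wrist_force: [1.5, -0.6, -0.6]
width: 0.0907
grip_force: 0.0
```

Run:
```python
from h import *
s=read_state();print(s['eef_pos']);move([.53,-.31,.30],-.07)
```

```text
[0.45133177 0.02378921 0.29101066]
shift [-101.8 -327.5   -9. ] turn [0.0002 0.0008 0.0001]
```

Emit:
servo_tool([
  [[-15,-50,-2],[0,0,0],91],
  [[-31,-100,-3],[0,0,0],91],
  [[-47,-150,-5],[0,0,0],91],
  [[-62,-200,-6],[0,0,0],91],
  [[-78,-250,-8],[0,0,0],91],
  [[-93,-300,-9],[0,0,0],91],
  [[-102,-328,-9],[0,0,0],91],
  [[-102,-328,-9],[0,0,0],91],
])

```text
time_s: 3.8
eef_pos: [0.5299, -0.3106, 0.2986]
tcp_rot: [-0.0, 0.036, 0.999, 0.0]
wrist_force: [-0.4, -0.7, 0.7]
width: 0.0911
grip_force: 0.0
```

```bash
cat >> h.py <<'E'
def wrist():
    s=read_state(); c=capture('wrist'); w,x,y,z=s['tcp_rot']
    T=np.eye(4);T[:3,:3]=R.from_quat([x,y,z,w]).as_matrix();T[:3,3]=s['eef_pos']
    c['cam_to_world']=T@np.array(c['hand_eye']); return c
E
python3 - <<'E'
from h import *
s=read_state();print(s['eef_pos'],s['wrist_force']);c=wrist();save(c,'w0')
print(c['hand_eye'],c['fx'],[k for k in c])
for l,z in [('holder',0),('scraper',.05)]:
  for d in landmark_of(l,c)[:2]: print(l,np.round(d['at'],1),round(d['conf'],2),np.round(at_z(c,d['at'],z),3))
E
```

```text
[ 0.52985862 -0.31061056  0.29856006] [-0.42801052 -0.65579199  0.66449475]
[[ 5.05329567e-04  9.68290228e-01  2.49827500e-01  6.71826384e-02]
 [ 9.99999815e-01 -4.05064685e-04 -4.52749588e-04 -3.50565533e-04]
 [-3.37196704e-04  2.49827682e-01 -9.68290254e-01 -1.58237914e-01]
 [ 0.00000000e+00  0.00000000e+00  0.00000000e+00  1.00000000e+00]] 350.93708330930104 ['img', 'fx', 'fy', 'cx', 'cy', 'hand_eye', 'shot', 'cam_to_world']
holder [212.1 313.3] 0.97 [ 0.547 -0.317  0.   ]
holder [100.   26.9] 0.62 [ 0.383 -0.656  0.   ]
scraper [218.6 310.7] 0.78 [ 0.546 -0.32   0.05 ]
```

View pics/w0.png

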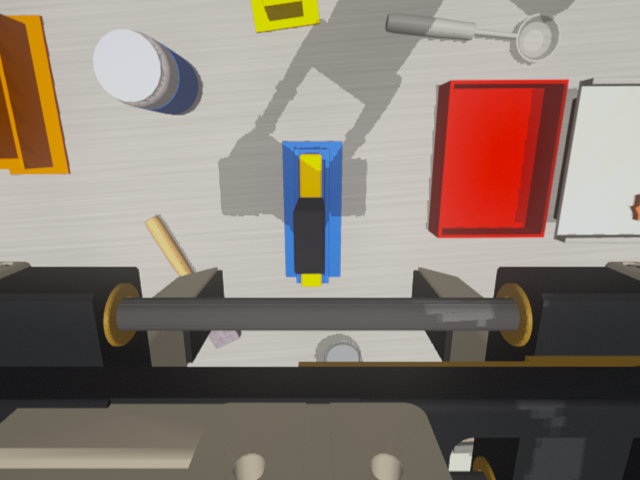

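The wrist view shows the holder (foot cols 283–342, rows 140–280) with the scraper's black handle at (310, 235), and the red tray with rim corners near (447,80), (568,80), (545,237), (430,236). I'll fit outlines metrically.

```bash
cat > seg2.py <<'E'
from h import *
c=wrist(); hsv=cv2.cvtColor(c['img'],cv2.COLOR_RGB2HSV)
H,S,V=[hsv[...,i].astype(int) for i in range(3)]
Y,X=np.mgrid[:480,:640]
def box(a,b,cc,d): return (X>=a)&(X<b)&(Y>=cc)&(Y<d)
def fit(m,z,name):
    m=cv2.morphologyEx(m.astype(np.uint8),cv2.MORPH_CLOSE,np.ones((5,5)))
    n,l,st,ce=cv2.connectedComponentsWithStats(m); k=1+np.argmax(st[1:,4])
    hull=cv2.convexHull(np.argwhere(l==k)[:,::-1].astype(np.int32))[:,0]
    P=np.array([at_z(c,(y,x),z)[:2] for x,y in hull])
    r=cv2.minAreaRect((P*1000).astype(np.float32)); print(name,st[k],np.round(r[0],1),np.round(r[1],1),'ang',round(r[2],2))
    return r
fit(box(270,360,130,290)&(H>100)&(H<125)&(S>120)&(V>40),.004,'holder foot')
fit(box(290,335,145,292)&(H>20)&(H<35)&(S>120)&(V>60),.08,'scraper yellow')
fit(box(285,335,190,274)&(V<75)&(S<110),.158,'handle (incl side)')
fit(box(420,580,70,245)&((H<8)|(H>172))&(S>150)&(V>60),.04,'tray rim')
for p in [(80,568),(80,447),(237,545),(236,430)]: print(np.round(at_z(c,p,.04),4))
print('pan left rim top ends',at_z(c,(84,580),.094),at_z(c,(237,558),.094))
E
python3 seg2.py
```

```text
holder foot [ 280  142   60  140 4264] [ 550.5 -319.4] [ 74.1 185.6] ang 85.95
scraper yellow [297 154  22  43 909] [ 492.9 -315.9] [22.3 44.5] ang 85.23
handle (incl side) [ 290  198   31   75 2222] [ 539.3 -319.5] [26.3 67.4] ang 86.16
tray rim [  434    81   131   157 17549] [497.1 -98.9] [134.6 178.4] ang 86.2
[ 0.4121 -0.0224  0.04  ]
[ 0.4029 -0.1557  0.04  ]
[ 0.591  -0.0311  0.04  ]
[ 0.58   -0.1724  0.04  ]
pan left rim top ends [ 0.42302618 -0.04677158  0.094     ] [ 0.57543728 -0.05237993  0.094     ]
```

Run:
```python
from h import *
move([.546,-.3195,.102],-.068)
```

```text
shift [-16.8 -10.9 197.9] turn [ 0.0004  0.0001 -0.0008]
```

Run:
```python
from h import *
for i in range(3):
    s=read_state(); print(s['time_s'],s['eef_pos'],s['tcp_rot'],s['q'])
w,x,y,z=s['tcp_rot'];print(R.from_quat([x,y,z,w]).as_matrix())
move([.546,-.3195,.102],-.068)
```

```text
4.0 [ 0.53001266 -0.30754803  0.29994412] [5.08532320e-05 3.43753529e-02 9.99408976e-01 1.79061064e-04] [-6.50969031e-01  4.71000446e-01  1.12475017e+00  3.51096779e-04
  1.54596615e+00 -2.15300984e+00]
4.0 [ 0.53001266 -0.30754803  0.29994412] [5.08532320e-05 3.43753529e-02 9.99408976e-01 1.79061064e-04] [-6.50969031e-01  4.71000446e-01  1.12475017e+00  3.51096779e-04
  1.54596615e+00 -2.15300984e+00]
4.0 [ 0.53001266 -0.30754803  0.29994412] [5.08532320e-05 3.43753529e-02 9.99408976e-01 1.79061064e-04] [-6.50969031e-01  4.71000446e-01  1.12475017e+00  3.51096779e-04
  1.54596615e+00 -2.15300984e+00]
[[-9.97636665e-01  6.87100542e-02  1.13956928e-04]
 [ 6.87100906e-02  9.97636606e-01  3.54414273e-04]
 [-8.93357785e-05  3.61406664e-04 -9.99999931e-01]]
shift [-16.8 -10.9 197.9] turn [ 0.0004  0.0001 -0.0008]
```

```bash
python3 seg2.py
```

```text
holder foot [ 280  141   59  141 4281] [ 550.1 -319.3] [ 74.1 186.9] ang 85.98
scraper yellow [297 154  21  43 901] [ 493.  -316.4] [21.6 44.2] ang 86.07
handle (incl side) [ 290  197   31   76 2206] [ 539.1 -319.3] [26.4 68.4] ang 86.19
tray rim [  434    81   131   157 17581] [497.1 -99.1] [134.8 178.3] ang 86.2
[ 0.412  -0.0222  0.04  ]
[ 0.4029 -0.1555  0.04  ]
[ 0.5911 -0.0308  0.04  ]
[ 0.5801 -0.1722  0.04  ]
pan left rim top ends [ 0.42301177 -0.04654506  0.094     ] [ 0.57549976 -0.05204831  0.094     ]
```

Emit:
servo_tool([
  [[-17,-11,40],[0,0,0],91],
  [[-17,-11,90],[0,0,0],91],
  [[-17,-11,140],[0,0,0],91],
  [[-17,-11,170],[0,0,0],91],
  [[-17,-11,188],[0,0,0],91],
  [[-17,-11,198],[0,0,0],91],
  [[-17,-11,198],[0,0,0],60],
  [[-17,-11,198],[0,0,0],50],
], squeeze=50)

```text
time_s: 5.05
eef_pos: [0.5468, -0.321, 0.1029]
tcp_rot: [0.001, 0.035, 0.999, -0.001]
wrist_force: [0.2, -0.1, 0.2]
width: 0.0755
grip_force: 0.0
```

Emit:
servo_tool([
  [[0,0,0],[0,0,0],45],
  [[0,0,0],[0,0,0],32],
  [[0,0,0],[0,0,0],20],
  [[0,0,0],[0,0,0],20],
  [[0,0,0],[0,0,0],20],
  [[0,0,0],[0,0,0],20],
])

```text
time_s: 5.8
eef_pos: [0.5462, -0.3208, 0.1016]
tcp_rot: [-0.0, 0.035, 0.999, 0.0]
wrist_force: [-0.8, 0.2, -0.3]
width: 0.0277
grip_force: 50.0
```

Emit:
servo_tool([
  [[0,0,-8],[0,0,0],20],
  [[0,0,-25],[0,0,0],20],
  [[0,0,-55],[0,0,0],20],
  [[0,0,-90],[0,0,0],20],
  [[0,0,-115],[0,0,0],20],
  [[0,0,-128],[0,0,0],20],
  [[0,0,-128],[0,0,0],20],
  [[0,0,-128],[0,0,0],20],
])

```text
time_s: 6.8
eef_pos: [0.5458, -0.3205, 0.2285]
tcp_rot: [-0.001, 0.035, 0.999, 0.001]
wrist_force: [-0.8, -0.6, -3.8]
width: 0.0278
grip_force: 50.0
```

```bash
cat > seg3.py <<'E'
from h import *
s=read_state();print(s['time_s'],s['eef_pos'],s['wrist_force'],s['torque'],s['width'])
c=capture('side');save(c,'s1');cv2.imwrite('pics/s1c.png',cv2.resize(cv2.cvtColor(c['img'][150:350,220:390],cv2.COLOR_RGB2BGR),(680,560)if 0 else (510,600)))
cv2.imwrite('pics/s1full.png',cv2.cvtColor(c['img'],cv2.COLOR_RGB2BGR))
E
python3 seg3.py
```

```text
6.8 [ 0.54575946 -0.32048327  0.2284531 ] [-0.82206685 -0.59501531 -3.77443139] [ 0.01048066 -0.00169097 -0.07355223] 0.02777663365435143
```

View pics/s1c.png

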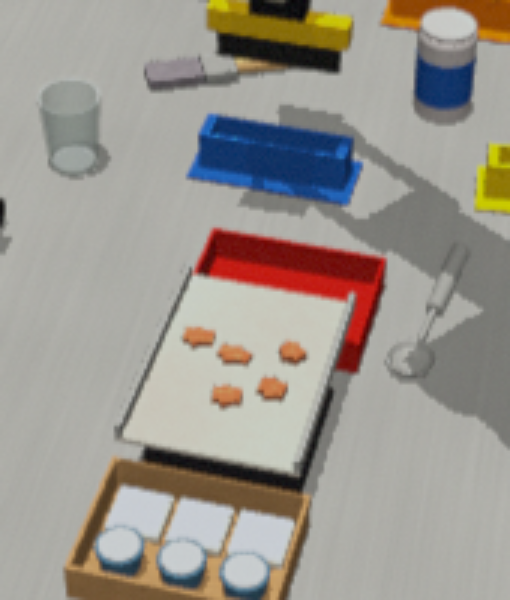

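The side crop shows the scraper clear of the holder with its rubber edge visible, five sherds on the pan, the near (keepbox) pan corners at crop (120,432) and (298,468), and the far ones at (191,270) and (352,294).

Run:
```python
from h import *
c=capture('side')
Q=[]
for x,y in [(120,432),(298,468),(352,294),(191,270)]:
    p=at_z(c,(150+y/3,220+x/3),.094); Q.append(p[:2]); print(np.round(p,4))
Q=np.array(Q); print('centre',Q.mean(0),'len',np.linalg.norm(Q[0]-Q[3]),np.linalg.norm(Q[1]-Q[2]),'wid',np.linalg.norm(Q[0]-Q[1]),np.linalg.norm(Q[2]-Q[3]))
for x,y in [(227,395),(271,388),(292,352),(234,354),(198,336)]: print('sherd',np.round(at_z(c,(150+y/3,220+x/3),.084),4))
yv=np.array([.0689,.9976]); t=np.array([.497,-.099]); k=np.array([.5188,.2272])
P=(t+k)/2; print('pan',P,'from tray',t+.163*yv)
for d in(.08,.088): move(list(P+yv*d)+[.215],-.068)
```

```text
[0.5877 0.1798 0.094 ]
[0.4315 0.1913 0.094 ]
[ 0.4197 -0.0325  0.094 ]
[ 0.5735 -0.0363  0.094 ]
centre [0.5031169  0.07558236] len 0.21662467961445858 0.2241168175371387 wid 0.15663748968660804 0.15383622198919492
sherd [0.5091 0.1091 0.084 ]
sherd [0.4727 0.0931 0.084 ]
sherd [0.4625 0.0444 0.084 ]
sherd [0.5134 0.0571 0.084 ]
sherd [0.5502 0.0403 0.084 ]
pan [0.5079 0.0641] from tray [0.5082307 0.0636088]
shift [ 64.7 461.   14.1] turn [ 0.0014 -0.002  -0.0019]
shift [ 64.7 469.   14.1] turn [ 0.0014 -0.002  -0.0019]
```

Emit:
servo_tool([
  [[4,30,0],[0,0,0],20],
  [[12,85,0],[0,0,0],20],
  [[20,140,0],[0,0,0],20],
  [[28,195,0],[0,0,0],20],
  [[36,250,0],[0,0,0],20],
  [[44,305,0],[0,0,0],20],
  [[52,360,0],[0,0,0],20],
  [[59,410,0],[0,0,-0.001],20],
  [[63,445,4],[0,0,-0.002],20],
  [[65,464,8],[0.001,-0.002,-0.002],20],
])

```text
time_s: 8.15
eef_pos: [0.5132, 0.1482, 0.221]
tcp_rot: [0.001, 0.033, 0.999, -0.001]
wrist_force: [-0.6, -0.4, -3.1]
width: 0.0278
grip_force: 50.0
```

Emit:
servo_tool([
  [[0,0,0],[0,0,0],20],
  [[0,0,10],[0,0,0],20],
  [[0,0,20],[0,0,0],20],
  [[0,0,30],[0,0,0],20],
  [[0,0,36],[0,0,0],20],
  [[0,0,36],[0,0,0],20],
  [[0,0,36],[0,0,0],20],
])

```text
time_s: 9.02
eef_pos: [0.5141, 0.1466, 0.186]
tcp_rot: [0.001, 0.034, 0.999, -0.0]
wrist_force: [0.1, -0.2, -2.4]
width: 0.0277
grip_force: 50.0
```

Run:
```python
from h import *
s=read_state();print(s['time_s'],s['eef_pos'],s['wrist_force'],s['torque'])
P=np.array([.5075,.063]);yv=np.array([.0689,.9976]);xv=np.array([.9976,-.0689])
d=s['eef_pos'][:2]-P;print('pan xy',d@xv,d@yv); move([.508+.083*.0689,.0635+.083*.9976,.17],-.068)
c=capture('side');cv2.imwrite('pics/s2c.png',cv2.resize(cv2.cvtColor(c['img'][180:350,220:390],cv2.COLOR_RGB2BGR),(600,600)))
```

```text
9.025 [0.51405386 0.14656176 0.18601565] [ 0.11788548 -0.23625333 -2.3550674 ] [ 0.01831686 -0.02776524 -0.0086483 ]
pan xy 0.0007807273416190136 0.08381277554913967
shift [ 0.4 -0.3 16. ] turn [-0.0008  0.0026  0.0002]
```

View pics/s2c.png

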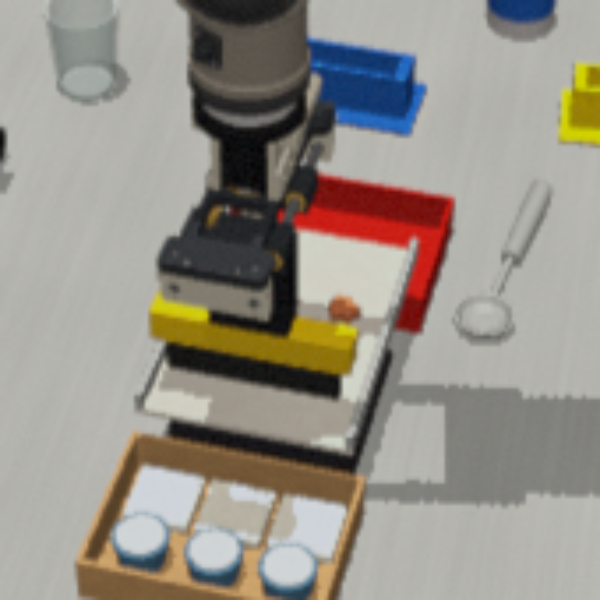

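The scraper is over the keepbox end of the pan, behind the sherds, and centred between the rims. I'll lower it to contact.

Emit:
servo_tool([
  [[0,0,4],[0,0,0],20],
  [[0,0,8],[0,0,0],20],
  [[0,0,12],[0,0,0],20],
  [[0,0,15],[0,0,0],20],
  [[0,0,15],[0,0,0],20],
])

```text
time_s: 9.7
eef_pos: [0.5137, 0.1465, 0.1704]
tcp_rot: [0.001, 0.034, 0.999, -0.001]
wrist_force: [-0.9, -0.1, -2.3]
width: 0.0276
grip_force: 50.0
```

Emit:
servo_tool([
  [[0,0,2],[0,0,0],20],
  [[0,0,4],[0,0,0],20],
  [[0,0,6],[0,0,0],20],
  [[0,0,6],[0,0,0],20],
])

```text
time_s: 10.2
eef_pos: [0.5138, 0.1465, 0.1646]
tcp_rot: [0.001, 0.034, 0.999, -0.001]
wrist_force: [1.1, -0.6, -2.2]
width: 0.0281
grip_force: 50.0
```

Emit:
servo_tool([
  [[0,0,2],[0,0,0],20],
  [[0,0,4],[0,0,0],20],
  [[0,0,6],[0,0,0],20],
  [[0,0,6],[0,0,0],20],
])

```text
time_s: 10.7
eef_pos: [0.514, 0.1465, 0.159]
tcp_rot: [0.001, 0.034, 0.999, -0.0]
wrist_force: [-0.9, -0.2, 2.9]
width: 0.0279
grip_force: 50.0
```

Emit:
servo_tool([
  [[0,0,2],[0,0,0],20],
  [[0,0,4],[0,0,0],20],
  [[0,0,4],[0,0,0],20],
])

```text
time_s: 11.08
eef_pos: [0.5141, 0.1463, 0.1553]
tcp_rot: [0.001, 0.034, 0.999, -0.001]
wrist_force: [-3.0, -1.5, 8.1]
width: 0.0281
grip_force: 50.0
```

Emit:
servo_tool([
  [[0,-3,-0.5],[0,0,0],20],
  [[0,-6,-1.1],[0,0,0],20],
  [[0,-9,-1.7],[0,0,0],20],
  [[0,-12,-2.2],[0,0,0],20],
  [[0,-15,-2.7],[0,0,0],20],
  [[0,-18,-3.1],[0,0,0],20],
])

```text
time_s: 11.82
eef_pos: [0.5137, 0.13, 0.1589]
tcp_rot: [0.003, 0.034, 0.999, 0.001]
wrist_force: [0.1, 5.4, 6.2]
width: 0.0277
grip_force: 50.0
```

Emit:
servo_tool([
  [[0,-4,-0.2],[0,0,0],20],
  [[0,-8,-0.7],[0,0,0],20],
  [[0,-12,-1.2],[0,0,0],20],
  [[0,-16,-1.7],[0,0,0],20],
  [[0,-20,-2.1],[0,0,0],20],
])

```text
time_s: 12.45
eef_pos: [0.5125, 0.11, 0.1611]
tcp_rot: [0.003, 0.034, 0.999, 0.001]
wrist_force: [0.5, 6.4, 7.2]
width: 0.0279
grip_force: 50.0
```

Emit:
servo_tool([
  [[0,-4,-0.3],[0,0,0],20],
  [[0,-8,-0.7],[0,0,0],20],
  [[0,-12,-1.0],[0,0,0],20],
  [[0,-16,-1.3],[0,0,0],20],
  [[0,-20,-1.5],[0,0,0],20],
])

```text
time_s: 13.08
eef_pos: [0.5112, 0.09, 0.1627]
tcp_rot: [0.003, 0.034, 0.999, 0.001]
wrist_force: [1.5, 4.8, 7.2]
width: 0.0275
grip_force: 50.0
```

Emit:
servo_tool([
  [[0,-4,-0.2],[0,0,0],20],
  [[0,-8,-0.4],[0,0,0],20],
  [[0,-12,-0.5],[0,0,0],20],
  [[0,-16,-0.6],[0,0,0],20],
])

```text
time_s: 13.58
eef_pos: [0.5101, 0.074, 0.1633]
tcp_rot: [0.003, 0.034, 0.999, 0.001]
wrist_force: [1.6, 5.0, 8.1]
width: 0.0279
grip_force: 50.0
```

Emit:
servo_tool([
  [[0,-4,-0.1],[0,0,0],20],
  [[0,-8,-0.2],[0,0,0],20],
  [[0,-12,-0.2],[0,0,0],20],
])

```text
time_s: 13.95
eef_pos: [0.5092, 0.0618, 0.1635]
tcp_rot: [0.003, 0.034, 0.999, 0.001]
wrist_force: [-0.8, 5.4, 8.0]
width: 0.0276
grip_force: 50.0
```

Emit:
servo_tool([
  [[0,-4,0.0],[0,0,0],20],
  [[0,-8,0.0],[0,0,0],20],
  [[0,-12,0.1],[0,0,0],20],
])

```text
time_s: 14.32
eef_pos: [0.5083, 0.0498, 0.1632]
tcp_rot: [0.003, 0.034, 0.999, 0.001]
wrist_force: [-0.1, 3.8, 7.2]
width: 0.0275
grip_force: 50.0
```

Emit:
servo_tool([
  [[0,-4,0.2],[0,0,0],20],
  [[0,-8,0.4],[0,0,0],20],
  [[0,-12,0.6],[0,0,0],20],
  [[0,-16,0.8],[0,0,0],20],
])

```text
time_s: 14.82
eef_pos: [0.5072, 0.0337, 0.1624]
tcp_rot: [0.003, 0.034, 0.999, 0.001]
wrist_force: [0.0, 4.1, 6.7]
width: 0.0277
grip_force: 50.0
```

Emit:
servo_tool([
  [[0,-4,0.4],[0,0,0],20],
  [[0,-8,0.8],[0,0,0],20],
  [[0,-12,1.2],[0,0,0],20],
  [[0,-16,1.6],[0,0,0],20],
  [[0,-20,2.1],[0,0,0],20],
])

```text
time_s: 15.45
eef_pos: [0.5058, 0.0137, 0.1602]
tcp_rot: [0.002, 0.034, 0.999, 0.0]
wrist_force: [-0.5, 3.4, 7.7]
width: 0.0276
grip_force: 50.0
```

Emit:
servo_tool([
  [[0,-4,0.5],[0,0,0],20],
  [[0,-8,1.0],[0,0,0],20],
  [[0,-12,1.6],[0,0,0],20],
  [[0,-16,2.2],[0,0,0],20],
  [[0,-20,2.8],[0,0,0],20],
])

```text
time_s: 16.08
eef_pos: [0.5044, -0.0065, 0.1574]
tcp_rot: [0.002, 0.034, 0.999, 0.0]
wrist_force: [0.4, 3.2, 6.4]
width: 0.0275
grip_force: 50.0
```

Emit:
servo_tool([
  [[0,-4,0.8],[0,0,0],20],
  [[0,-8,1.6],[0,0,0],20],
  [[0,-12,2.4],[0,0,0],20],
  [[0,-16,3.2],[0,0,0],20],
  [[0,-20,4.1],[0,0,0],20],
])

```text
time_s: 16.7
eef_pos: [0.503, -0.0265, 0.1533]
tcp_rot: [0.002, 0.034, 0.999, 0.0]
wrist_force: [-0.1, 3.5, 6.2]
width: 0.028
grip_force: 50.0
```

Run:
```python
from h import *
c=capture('side');cv2.imwrite('pics/s3c.png',cv2.resize(cv2.cvtColor(c['img'][180:350,220:390],cv2.COLOR_RGB2BGR),(600,600)))
w=wrist();cv2.imwrite('pics/w3.png',cv2.cvtColor(w['img'],cv2.COLOR_RGB2BGR))
for n,i in(('side',c),('wrist',w)):
  for d in look_for('sherd0',i): print(n,np.round(d['bbox']),d['conf'])
```

```text
wrist [278. 163.  17.  44.] 0.89
wrist [270. 157.  18.  26.] 0.85
wrist [272. 244.  13.  20.] 0.49
wrist [280. 206.  17.  36.] 0.46
```

View pics/s3c.png

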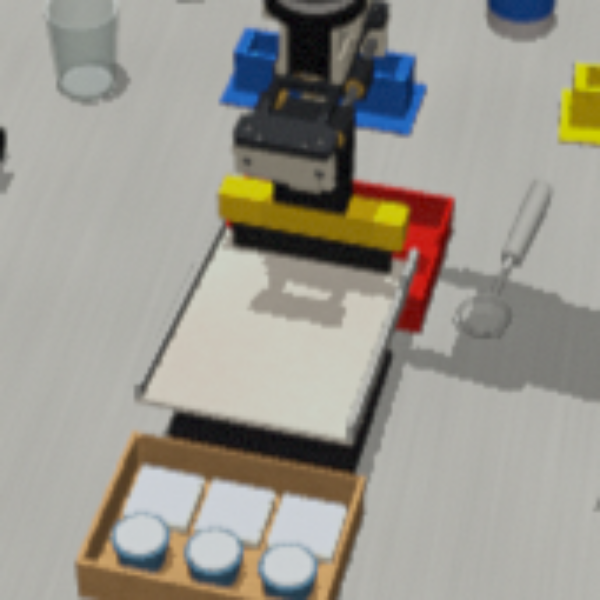

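The side crop shows the pan clean behind the rubber edge, which is near the tray end with the sherds ahead of it.

Emit:
servo_tool([
  [[0,-4,0.9],[0,0,0],20],
  [[0,-8,1.7],[0,0,0],20],
  [[0,-11,2.0],[0,0,0],20],
  [[0,-14,2.0],[0,0,0],20],
  [[0,-17,2.0],[0,0,0],20],
])

```text
time_s: 17.52
eef_pos: [0.5018, -0.0436, 0.1512]
tcp_rot: [0.002, 0.034, 0.999, 0.0]
wrist_force: [0.8, 2.3, 6.0]
width: 0.0279
grip_force: 50.0
```

Emit:
servo_tool([
  [[0,-2,0],[0,0,0],20],
  [[0,-4,0],[0,0,0],20],
  [[0,-5,0],[0,0,0],20],
  [[0,-6,0],[0,0,0],20],
])

```text
time_s: 18.02
eef_pos: [0.5002, -0.05, 0.1499]
tcp_rot: [0.001, 0.034, 0.999, -0.0]
wrist_force: [-0.3, -1.1, -2.1]
width: 0.0278
grip_force: 50.0
```

Run:
```python
from h import *
s=read_state();print(s['time_s'],s['eef_pos'],s['wrist_force'])
w=wrist();cv2.imwrite('pics/w4.png',cv2.cvtColor(w['img'],cv2.COLOR_RGB2BGR))
for d in look_for('sherd0',w): print(np.round(d['bbox']),d['conf'])
```

```text
18.025 [ 0.50023578 -0.05004861  0.14994041] [-0.31926106 -1.09079728 -2.09032026]
[273. 130.  87. 234.] 0.21
[163. 111. 179. 162.] 0.17
```

View pics/w4.png

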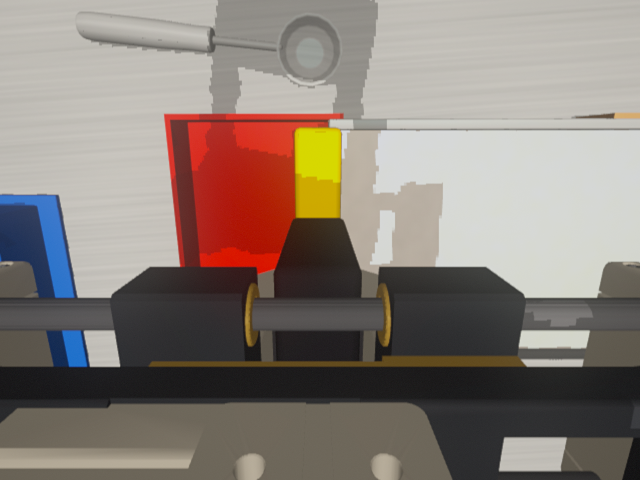

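Wrist view: the pan is empty, the rubber has just passed the pan's end (contact force gone), and the block hides part of the tray. I'll move clear and lift.

Emit:
servo_tool([
  [[0,-6,0],[0,0,0],20],
  [[0,-14,-5],[0,0,0],20],
  [[0,-20,-20],[0,0,0],20],
  [[0,-30,-50],[0,0,0],20],
  [[0,-50,-78],[0,0,0],20],
  [[0,-100,-78],[0,0,0],20],
  [[0,-150,-78],[0,0,0],20],
  [[0,-150,-78],[0,0,0],20],
  [[0,-150,-78],[0,0,0],20],
])

```text
time_s: 19.25
eef_pos: [0.4899, -0.1996, 0.2287]
tcp_rot: [0.001, 0.034, 0.999, -0.0]
wrist_force: [0.4, 0.9, -2.0]
width: 0.0279
grip_force: 50.0
```

Run:
```python
from h import *
s=read_state();print(s['time_s'],s['eef_pos'],s['wrist_force'])
move([.5462,-.3205,.2285],-.0688)
w=wrist();cv2.imwrite('pics/w5.png',cv2.cvtColor(w['img'],cv2.COLOR_RGB2BGR))
for d in look_for('sherd0',w):
    b=d['bbox'];p=at_z(w,(b[1]+b[3]/2,b[0]+b[2]/2),.009); print(np.round(b),round(d['conf'],2),np.round(p,3))
```

```text
19.25 [ 0.48992819 -0.1996164   0.22865795] [ 0.39768853  0.89153281 -1.95710508]
shift [ -64.5 -116.7    0.3] turn [-0.0003  0.0018 -0.    ]
[442. 184.  23.  26.] 0.96 [ 0.488 -0.053  0.009]
[435. 216.  25.  20.] 0.92 [ 0.519 -0.058  0.009]
[436. 237.  22.  26.] 0.84 [ 0.547 -0.059  0.009]
[448. 155.  24.  28.] 0.65 [ 0.458 -0.046  0.009]
[285.  42. 206.  56.] 0.63 [ 0.356 -0.121  0.009]
```

View pics/w5.png

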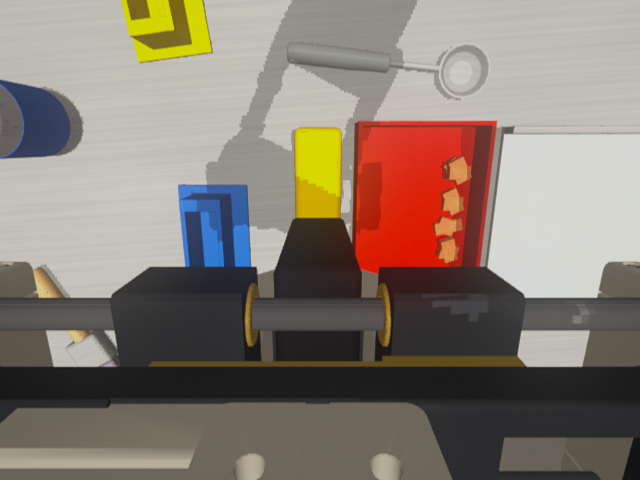

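Four sherds show in the tray (cols 435–470, rows 155–262); the fifth is probably hidden behind the finger. Next I return the scraper, then check again.

Emit:
servo_tool([
  [[-25,-45,0],[0,0,0],20],
  [[-50,-90,0],[0,0,0],20],
  [[-64.5,-117,0],[0,0.001,0],20],
  [[-64.5,-117,0],[0,0.002,0],20],
  [[-64.5,-117,0],[0,0.002,0],20],
  [[-64.5,-117,0],[0,0.002,0],20],
])

```text
time_s: 20.1
eef_pos: [0.5467, -0.3193, 0.2292]
tcp_rot: [0.0, 0.033, 0.999, -0.0]
wrist_force: [-1.0, 0.3, -3.3]
width: 0.028
grip_force: 50.0
```

Run:
```python
from h import *
s=read_state();print(s['time_s'],s['eef_pos'],s['wrist_force'])
move([.5462,-.3206,.1018],-.0688)
c=capture('side');cv2.imwrite('pics/s6c.png',cv2.resize(cv2.cvtColor(c['img'][150:290,270:390],cv2.COLOR_RGB2BGR),(514,600)))
for d in look_for('sherd0',c):
    b=d['bbox'];p=at_z(c,(b[1]+b[3]/2,b[0]+b[2]/2),.009); print(np.round(b),round(d['conf'],2),np.round(p,3))
w=wrist()
hs=cv2.cvtColor(w['img'],cv2.COLOR_RGB2HSV).astype(int)
m=((hs[...,0]>5)&(hs[...,0]<18)&(hs[...,1]>80)&(hs[...,2]>120)).astype(np.uint8); m[:, :380]=0
n,l,st,ce=cv2.connectedComponentsWithStats(m)
for i in range(1,n):
    if st[i,4]>40: print('w',st[i],np.round(at_z(w,ce[i][::-1],.009),3))
```

```text
20.1 [ 0.5466641  -0.31929788  0.22924188] [-1.00784567  0.30412265 -3.30739177]
shift [  0.4  -1.2 127.4] turn [-0.0007  0.      0.0025]
[328. 381.  40.  47.] 0.3 [0.325 0.406 0.009]
w [561  88  37  32 727] [ 0.457 -0.046  0.009]
w [556 124  27  32 579] [ 0.491 -0.054  0.009]
w [ 546  156   33   51 1051] [ 0.532 -0.058  0.009]
```

View pics/s6c.png

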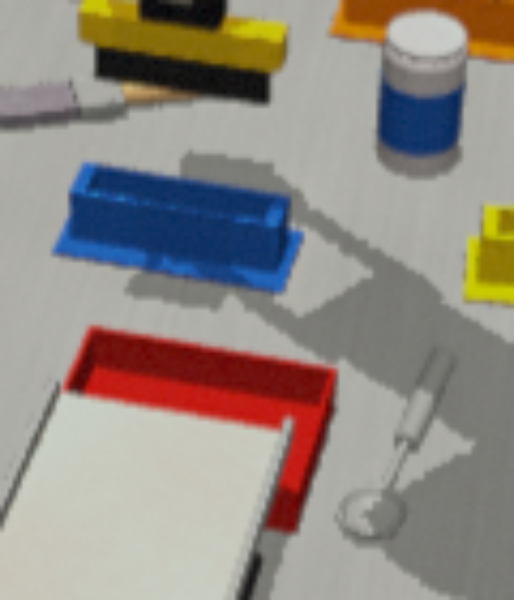

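The side crop shows the scraper over the open holder, an empty pan and clear counter; the sherds are hidden behind the pan's end. Lowering the scraper.

Emit:
servo_tool([
  [[0,-1,20],[0,0,0.002],20],
  [[0,-1,45],[0,0,0.002],20],
  [[0,-1,70],[0,0,0.002],20],
  [[0,-1,90],[0,0,0.002],20],
  [[0,-1,105],[0,0,0.002],20],
  [[0,-1,115],[0,0,0.002],20],
  [[0,-1,122],[0,0,0.002],20],
  [[0,-1,122],[0,0,0.002],20],
])

```text
time_s: 21.25
eef_pos: [0.5465, -0.3218, 0.1067]
tcp_rot: [-0.0, 0.035, 0.999, -0.0]
wrist_force: [0.3, -0.0, -3.3]
width: 0.0275
grip_force: 50.0
```

Emit:
servo_tool([
  [[0,0,2],[0,0,0],20],
  [[0,0,4],[0,0,0],20],
  [[0,0,5],[0,0,0],20],
  [[0,0,5],[0,0,0],20],
])

```text
time_s: 21.75
eef_pos: [0.5466, -0.3218, 0.1019]
tcp_rot: [-0.0, 0.035, 0.999, -0.0]
wrist_force: [-1.0, -0.2, -2.6]
width: 0.0278
grip_force: 50.0
```

Emit:
servo_tool([
  [[0,0,0.5],[0,0,0],20],
  [[0,0,1.0],[0,0,0],20],
  [[0,0,1.0],[0,0,0],20],
])

```text
time_s: 22.12
eef_pos: [0.5467, -0.3219, 0.1016]
tcp_rot: [0.0, 0.035, 0.999, -0.001]
wrist_force: [-0.6, 0.7, 3.4]
width: 0.0275
grip_force: 50.0
```

Seated (the rim carries it). Release and rise.

Emit:
servo_tool([
  [[0,0,0.5],[0,0,0],40],
  [[0,0,0],[0,0,0],60],
  [[0,0,0],[0,0,0],80],
  [[0,0,0],[0,0,0],90],
  [[0,0,0],[0,0,0],90],
  [[0,0,-30],[0,0,0],90],
  [[0,0,-80],[0,0,0],90],
  [[0,0,-130],[0,0,0],90],
  [[0,0,-180],[0,0,0],90],
  [[0,0,-200],[0,0,0],90],
])

```text
time_s: 23.38
eef_pos: [0.5473, -0.3221, 0.3049]
tcp_rot: [0.002, 0.035, 0.999, -0.002]
wrist_force: [0.3, 0.6, -0.7]
width: 0.0904
grip_force: 0.0
```

Emit:
servo_tool([
  [[40,0,0],[0,0,0],90],
  [[80,30,0],[0,0,0],90],
  [[90,80,0],[0,0,0],90],
  [[90,100,0],[0,0,0],90],
  [[90,100,0],[0,0,0],90],
  [[90,100,0],[0,0,0],90],
])

```text
time_s: 24.12
eef_pos: [0.4642, -0.2166, 0.3006]
tcp_rot: [-0.0, 0.035, 0.999, -0.001]
wrist_force: [-0.0, -0.4, 0.3]
width: 0.0898
grip_force: 0.0
```

Run:
```python
from h import *
s=read_state();print(s['time_s'],s['eef_pos'],s['width'])
w=wrist();cv2.imwrite('pics/w7.png',cv2.cvtColor(w['img'],cv2.COLOR_RGB2BGR))
for d in look_for('sherd0',w):
    b=d['bbox'];p=at_z(w,(b[1]+b[3]/2,b[0]+b[2]/2),.009); print(np.round(b),round(d['conf'],2),np.round(p,3))
for l,z in(('scraper',.05),('holder',0)):
  for d in landmark_of(l,w)[:1]:print(l,d['conf'],at_z(w,d['at'],z))
```

```text
24.125 [ 0.46424696 -0.21656405  0.30060469] 0.08976514376919807
[437. 198.  19.  22.] 0.79 [ 0.489 -0.051  0.009]
[440. 174.  20.  24.] 0.76 [ 0.458 -0.047  0.009]
[432. 242.  16.  21.] 0.75 [ 0.547 -0.058  0.009]
[430. 225.  22.  16.] 0.75 [ 0.52  -0.058  0.009]
scraper 0.77 [ 0.54514719 -0.32539411  0.05      ]
holder 0.82 [ 0.54279553 -0.31697474  0.        ]
```

View pics/w7.png

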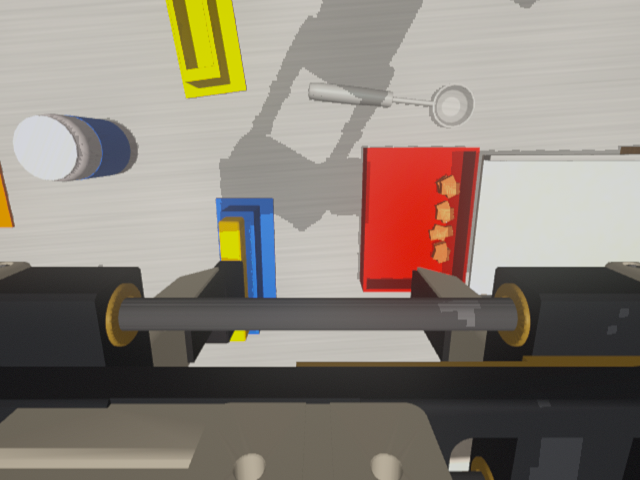

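The wrist view shows four sherds in the tray and the scraper in its holder (its exact seating is partly hidden). I'll look from a pose over the tray, then from the first holder pose, and compare numbers.

Run:
```python
from h import *
move([.51,-.09,.30],-.0688);move([.53,-.3075,.30],-.0688)
```

```text
shift [-37.1 129.4   0.2] turn [-0.0008 -0.0006 -0.002 ]
shift [-72.4 -86.1   0.4] turn [-0.0008 -0.0006 -0.002 ]
```

Emit:
servo_tool([
  [[-18,50,0],[0,0,0],90],
  [[-30,100,0],[0,0,0],90],
  [[-37,129,0],[0,0,0],90],
  [[-37,129,0],[0,0,0],90],
  [[-37,129,0],[0,0,0],90],
  [[-37,129,0],[0,0,0],90],
])

```text
time_s: 25.08
eef_pos: [0.5095, -0.0907, 0.3006]
tcp_rot: [-0.0, 0.036, 0.999, -0.001]
wrist_force: [-0.7, -0.3, 0.3]
width: 0.0899
grip_force: 0.0
```

```bash
cat > chk.py <<'E'
from h import *
w=wrist();save(w,'w8')
for d in look_for('sherd0',w):
    b=d['bbox'];p=at_z(w,(b[1]+b[3]/2,b[0]+b[2]/2),.009); print(np.round(b),round(d['conf'],2),np.round(p,3))
for nm,c in(('w',w),('top',capture('top'))):
  hs=cv2.cvtColor(c['img'],cv2.COLOR_RGB2HSV).astype(int)
  m=((hs[...,0]>5)&(hs[...,0]<18)&(hs[...,1]>80)&(hs[...,2]>100)).astype(np.uint8)
  n,l,st,ce=cv2.connectedComponentsWithStats(m)
  for i in range(1,n):
    if 8<st[i,4]<2500: print(nm,st[i],np.round(at_z(c,ce[i][::-1],.009),3))
E
python3 chk.py
```

```text
[339. 146.  20.  21.] 0.86 [ 0.458 -0.048  0.009]
[338. 214.  16.  22.] 0.78 [ 0.546 -0.057  0.009]
[338. 168.  18.  22.] 0.77 [ 0.487 -0.052  0.009]
[334. 197.  25.  16.] 0.67 [ 0.52  -0.054  0.009]
w [545 113  95  16 325] [0.432 0.259 0.009]
w [630 113   9   1   9] [0.432 0.299 0.009]
w [ 553  126   87  138 1787] [0.552 0.255 0.009]
w [336 145  21  24 299] [ 0.458 -0.052  0.009]
w [613 160   7  17  52] [0.496 0.286 0.009]
w [337 172  19  24 305] [ 0.492 -0.054  0.009]
w [332 197  24  40 588] [ 0.532 -0.058  0.009]
w [604 206   6  16  48] [0.554 0.283 0.009]
w [592 208   7   8  20] [0.55  0.268 0.009]
w [598 208   6  11  18] [0.553 0.275 0.009]
w [590 217   7   2   9] [0.558 0.265 0.009]
w [  0 244  14  18  93] [ 0.553 -0.514  0.009]
top [215 201  19   2  19] [0.614 0.247 0.009]
top [206 204  37  50 450] [0.508 0.254 0.009]
top [207 212   4  27  30] [0.528 0.298 0.009]
top [304 233   7   8  27] [ 0.494 -0.054  0.009]
top [304 243   6   7  28] [ 0.458 -0.054  0.009]
top [466 245  11  22  69] [ 0.436 -0.632  0.009]
top [478 246  11   5  23] [ 0.463 -0.681  0.009]
top [472 251  15  46 209] [ 0.36  -0.664  0.009]
top [486 259   2  13  22] [ 0.401 -0.692  0.009]
top [159 268  26  27 193] [0.327 0.421 0.009]
top [468 268   4   7  14] [ 0.382 -0.632  0.009]
top [465 274   6  22  68] [ 0.332 -0.624  0.009]
top [  0 330  30   3  82] [0.144 0.962 0.009]
top [ 23 331  21  69 393] [0.022 0.878 0.009]
top [  0 336  22  64 786] [0.022 0.978 0.009]
top [497 465  19  14 114] [-0.291 -0.743  0.009]
top [517 466   7   6  17] [-0.282 -0.789  0.009]
top [524 467   6   5  14] [-0.287 -0.811  0.009]
top [545 469  30  11 188] [-0.303 -0.923  0.009]
top [576 472  12   6  34] [-0.303 -0.997  0.009]
top [536 474  10   6  30] [-0.31  -0.86   0.009]
```

Emit:
servo_tool([
  [[-25,-50,0],[0,0,0],90],
  [[-35,-105,0],[0,0,0],90],
  [[-35,-160,0],[0,0,0],90],
  [[-35,-215,0],[0,0,0],90],
  [[-35,-215,0],[0,0,0],90],
  [[-35,-215,0],[0,0,0],90],
  [[-35,-215,0],[0,0,0],90],
])

```text
time_s: 26.1
eef_pos: [0.5298, -0.3052, 0.3012]
tcp_rot: [0.0, 0.034, 0.999, -0.0]
wrist_force: [0.1, 0.9, -0.0]
width: 0.0903
grip_force: 0.0
```

```bash
python3 -c "
from h import *
print(read_state()['eef_pos'])"; python3 seg2.py; python3 chk.py
```

```text
[ 0.52984458 -0.30519096  0.30119971]
holder foot [ 279  142   59  140 4213] [ 550.7 -319.4] [ 74.1 186.3] ang 85.99
scraper yellow [293 155  22  43 899] [ 493.7 -318.1] [22.3 44.8] ang 85.11
handle (incl side) [ 285  198   31   75 2194] [ 539.4 -321.5] [26.3 67.8] ang 86.01
tray rim [  432    81   130   157 15994] [496.9 -99.3] [135.2 178.7] ang 86.21
[ 0.4117 -0.0196  0.04  ]
[ 0.4026 -0.1532  0.04  ]
[ 0.5912 -0.0281  0.04  ]
[ 0.5803 -0.1698  0.04  ]
pan left rim top ends [ 0.4226778  -0.04381052  0.094     ] [ 0.575568   -0.04925133  0.094     ]
[515. 114.  21.  26.] 0.94 [ 0.459 -0.044  0.009]
[499. 170.  26.  17.] 0.63 [ 0.52  -0.057  0.009]
[507. 139.  21.  26.] 0.62 [ 0.488 -0.052  0.009]
[509. 116.   9.  17.] 0.57 [ 0.455 -0.06   0.009]
[500. 188.  19.  22.] 0.54 [ 0.546 -0.058  0.009]
[551.  79.  89. 165.] 0.24 [0.506 0.046 0.009]
w [  7  14  60 159 421] [ 0.389 -0.621  0.009]
w [  0  86  16  71 577] [ 0.421 -0.684  0.009]
w [508 114  29  25 495] [ 0.457 -0.049  0.009]
w [506 143  21  25 365] [ 0.492 -0.054  0.009]
w [498 169  27  42 661] [ 0.533 -0.057  0.009]
w [152 215 
[... 484 characters left out ...]
52] [ 0.441 -0.631  0.009]
top [481 246   7   5  21] [ 0.463 -0.682  0.009]
top [465 252  22  45 245] [ 0.349 -0.657  0.009]
top [486 259   2  13  24] [ 0.402 -0.692  0.009]
top [468 264   4  11  22] [ 0.387 -0.633  0.009]
top [159 268  26  27 193] [0.327 0.421 0.009]
top [  0 330  30   3  80] [0.144 0.962 0.009]
top [ 32 331  12  66 349] [0.044 0.874 0.009]
top [  0 336  26  64 780] [0.024 0.978 0.009]
top [ 26 391  13   9  53] [-0.076  0.888  0.009]
top [498 464  29   9 117] [-0.284 -0.758  0.009]
top [537 469  41  11 209] [-0.304 -0.916  0.009]
top [497 473  13   6  25] [-0.311 -0.73   0.009]
top [577 473  12   5  33] [-0.303 -0.999  0.009]
top [590 474   6   3  13] [-0.302 -1.036  0.009]
```

Emit:
servo_tool([
  [[10,6,-10],[-0.1,0,0],90],
  [[20,12,-20],[-0.25,0,0],90],
  [[31,23,-20],[-0.4,0,0],90],
  [[31,23,-20],[-0.55,0,0],90],
  [[31,23,-20],[-0.7,0,0],90],
  [[31,23,-20],[-0.7,0,0],90],
  [[31,23,-20],[-0.7,0,0],90],
  [[31,23,-20],[-0.7,0,0],90],
])

```text
time_s: 27.3
eef_pos: [0.5007, -0.2803, 0.3222]
tcp_rot: [0.012, 0.032, 0.94, 0.341]
wrist_force: [0.8, 0.4, 0.6]
width: 0.0903
grip_force: 0.0
```

Run:
```python
from h import *
w=wrist();save(w,'w9')
print(np.round(w['cam_to_world'],3))
for d in look_for('sherd0',w):
    b=d['bbox'];p=at_z(w,(b[1]+b[3]/2,b[0]+b[2]/2),.009); print(np.round(b),round(d['conf'],2),np.round(p,3))
hs=cv2.cvtColor(w['img'],cv2.COLOR_RGB2HSV).astype(int)
m=((hs[...,0]>5)&(hs[...,0]<18)&(hs[...,1]>80)&(hs[...,2]>60)).astype(np.uint8)
n,l,st,ce=cv2.connectedComponentsWithStats(m)
for i in range(1,n):
    if 25<st[i,4]<2500:print(st[i],np.round(at_z(w,ce[i][::-1],.009),3))
for p in [(.42,-.04,.005),(.57,-.05,.005),(.412,-.028,.04),(.583,-.04,.04)]: print(p,np.round(proj(w,p)))
```

```text
[[ 0.051 -0.955 -0.293  0.427]
 [ 0.766  0.225 -0.602 -0.377]
 [ 0.641 -0.193  0.743  0.444]
 [ 0.     0.     0.     1.   ]]
[296. 139.  16.  22.] 0.68 [ 0.456 -0.043  0.009]
[294. 197.  13.  23.] 0.51 [ 0.546 -0.055  0.009]
[289. 187.  18.  13.] 0.49 [ 0.52  -0.059  0.009]
[293. 160.  16.  20.] 0.45 [ 0.487 -0.05   0.009]
[ 539    0  101   24 1491] [0.106 1.09  0.009]
[ 449   46   43   48 1596] [0.32  0.438 0.009]
[424 125  22  91 885] [0.528 0.323 0.009]
[325 138   2  54  55] [ 0.483 -0.001  0.009]
[291 142  21  20 297] [ 0.458 -0.048  0.009]
[292 164  15  20 207] [ 0.491 -0.054  0.009]
[289 186  19  33 402] [ 0.532 -0.058  0.009]
(0.42, -0.04, 0.005) [125. 302.]
(0.57, -0.05, 0.005) [223. 303.]
(0.412, -0.028, 0.04) [118. 323.]
(0.583, -0.04, 0.04) [233. 322.]
```

Run:
```python
import cv2,numpy as np
for f,(a,b,c,d) in (('w8',(111,142,503,540)),('w9',(138,164,287,316))):
    v=cv2.cvtColor(cv2.imread(f'pics/{f}.png'),cv2.COLOR_BGR2HSV)[a:b,c:d].astype(int)
    for r in v: print(''.join('.' if not(5<h<18 and s>80 and x>60) else '%x'%(x//16) for h,s,x in r))
    print()
```

```text
.....................................
.....................................
.....................................
........................9bbb.........
..................d...9abddb.........
...............88ab.9abcdddc.........
..............788989bcddddddb........
.............67889bcddddddddb........
...........87689bcddddddddddc........
..........6667bcdddddddddddddb.......
.........77667cddddddddddddddc.......
.......8799667adddddddddddddddba9....
......769cb8668dddddddddddddddbbb7...
.....7669db8668dddddddddddddddbaa....
......667ba8668dddddddddd..dddbaa....
......7667a7668dddddddddd..dddbaa....
.......66697669ddddddddddddddcbaa....
.......6679667addddddddd.ddddbba9....
.......6679667bddddddddddddddbaa9....
.......6668667bddddddddddddddbaba....
.......6668667bddddddddddddddbbba7...
.......6667668cddddddddddddddbbb9....
.......6666668dddddddddddddddbaa7....
.......7666778bbbbbdddddddddca98.....
..........8.8777778bddddddcba........
..............666668cdddcbb..........
.................667addcb............
....................9ccb.............
....................................
[... 158 characters left out ...]
..........
.............................
...............99cc..........
........989bb99acdeb.........
.......9889b99cdeeed.........
......9888999cdeeeeda........
......88889bceeeeeeec........
.....88a989ceeeeeeeed9.......
....889c988beeeeeeeeec99.....
....88ada889deeeeeeeedba.....
.....78bb889deeeeeeeedba.....
.....889a88adeeeeeeeedba.....
.....889a88adeeeeeeeedba.....
.....889a98adeeeeeeeedba.....
.....9889889deeeeeeeedba.....
......888889ceeeeeeeedba9....
......888899deeeeeee.dba.....
......988989cddddeeeeda9.....
........9988bbbbdeeedc9......
............9989ceedb........
..............88adcb.........
................ac...........
.............................
.............................
```

The numeric check shows two stacked layers at (0.457, −0.05): the fifth sherd lies on another one. All five are in the tray, and the scraper is seated within about 2 mm.

```bash
python3 -c "
from plant import *
print(job_done())"
```

```text
the job is handed in; nothing more can be done
None
```

I wiped all five sherds into the red tray at about 8–11 N by the wrist force, put the scraper back upright in its holder cup and let go, and handed the job in at about 27 s; the fifth sherd counts on a camera reading that two of them lie stacked, and the hand-in returned no verdict.

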